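Point out and shut the undone toolbox latch

ROBOT

A 6-joint arm with a two-finger parallel gripper is mounted at the origin on the work surface. World frame = base frame: x ahead of the robot, y to its left, z up, the work surface at z = 0. Lengths are in m, angles in rad, forces in N, time in s.
With the tool pointing down it reaches from about 0.25 to 0.725 m from the base axis. Payload 4 kg.
Tool frame: the origin (TCP) lies midway between the tips of the shut fingers; the grasp point (between the pads) lies 19 mm behind it; x points along the fingers, y is the direction in which the jaws open and shut, and the axes are right-handed (so a half turn about x gives the same grasp; the last joint's range is limited). The gripper opens to 85 mm and grips with 20 to 120 N. Pads are 22 mm wide; open, the fingers measure 114 mm over their backs; the gripper's body (76 mm by 85 mm) begins 54 mm behind the grasp point. The pads swing forward as they close: fully open they stand 13 mm farther back than shut.
Start: joints at [-1.136, 0.241, 0.005, 1.335, 0, 1.571], TCP at [0.211, -0.453, 0.231] pointing down, gripper open.
Joint ranges: [-2.72, 2.72], [-1.05, 1.87], [-1.09, 1.28], [-1.99, 2.15], [-1.42, 1.44], [-3.14, 3.14]. Speed limits (rad/s): [2.79, 2.79, 3.14, 3.14, 3.14, 3.14].

INTERFACE

Orientations are given as a unit quaternion [x, y, z, w].
In Python, from workcell import * gives the robot as it stands.
- The arm moves only by the tool play_rows, never from a script. Its argument "plan" is a list of rows, each a list of 7 numbers: the shift along the tool's x, y, z in mm, then the turn, a rotation vector about the tool's x, y, z in rad, then the closure, from -1 (fully open) to 1 (shut). In form: [[x, y, z, rx, ry, rz, grip], ...]. A call has 1 to 20 rows; each row shifts and turns the commanded pose from where the row before left it, along the tool's axes as they then stand; what a row does not reach is not made up. A row lasts 1/12 s, in which the tool goes at most 41.7 mm and 7.16 degrees, less where a joint would pass 70% of its speed; a pose out of reach is approached as far as the arm can. A call with a gripper value outside its range is refused whole. The fingers move at their own pace and stop on an object; the grip force is fixed at half the most. Time passes only in rows, so rows that do not move let the fingers close. It gives the time, the measured TCP pose, the force and the opening at its end, in the units of the state.
- get_obs(): the state, without advancing time (a new reading comes with each control period).
- camera(name): name is "scene" or "top" or "wrist"; returns a dict with "frame" (420x560x3 uint8, red, green, blue), "depth" (420x560 float32, m along the optical axis (not along the pixel's ray), 0 where there is no reading), "fx", "fy", "cx", "cy" (pixels), "camera_from_world" (4x4, takes a point from world to camera coordinates). Camera axes: x right, y up, looking along -z (the intrinsics and any distortion apply to the point x, -y, -z); pixel columns grow to the right and rows downward; lengths in m; the calibration is good to about 2 mm. A picture is of the moment at which its call begins.
- job_done(): hands the job in, once; it reports no verdict.
Trained networks look in a picture, given as the dict that the camera call returned (one of the last four; its "shot" number tells which), for a name from the list of things; names that differ only in an ending like _2 or _b are one class to them, and where a whole thing is asked for, a point or a joint stands for the part that bears it (a point fixed in the world has none). Each returns a list of dicts, best first, with "confidence" (0 to 1); they miss things now and then, are a little off and sometimes report something else, mostly with a low value. They report only what shows in the picture. A call takes as long as a camera call.
- search_frame(thing, picture): "centre" ([x, y, z] in m, in world coordinates, good to about 4 mm: the middle of the surface that is visible of it).
- pinpoint(thing, picture): "centre" ([x, y, z] in m, in world coordinates, good to about 4 mm: a listed point, or the origin of a listed thing).
The state is a dict: "clock": time; "joint_pos": joint angles; "joint_vel": joint speeds; "tau": joint torques, N m; "eef_pos": TCP position; "tool_rot": TCP orientation; "ft_force": force on the tool from outside, world axes, zero at the start; "ft_torque": the same for the moment, N m; "grip_width": finger opening in m.
Only numpy, scipy, OpenCV 4.12 (cv2) and the standard library are available. Lean on these libraries where they do the work, as an engineer would, in place of code of your own. Each camera call takes 0.05 s, during which the arm holds its last target. There are 200 camera calls.

TASK

One of the two latches on the blue toolbox is still undone, its flap standing up: before the box is carried off, point at the middle of that flap from just above, a few centimetres off without touching it, for a good two seconds, so I can see which one you mean. Then press it down flat with your fingertips, and point at it again from just above in the same way, for a good two seconds, finishing while still pointing. Pick nothing up, do not lift the flap further, and leave the other latch and the things around the box alone.

Things in the scene. Friction and masses are not known exactly. Their poses are not given: they have to be found in the camera images.
- toolbox: closed blue plastic toolbox, heavy, does not move: 210 mm deep (x) by 370 mm wide (y), flat lid top 150 mm above the shelf. Origin under its middle at shelf height; front is -x, z up. A black carry handle lies folded on the lid, 20 to 60 mm behind the middle, 170 mm long in y, rising at most 20 mm above the lid.
- flap_a (a joint): undone latch: black plastic flap, 66 mm long, 48 wide, 6 thick (12 at the free lip), hinged at its rear, folding forward (to the box's -x) over the lid. Angle in rad: 0 = flat, shut; grows as the lip rises (stop at 1.3). Starts at 0.45 to 0.8, on either side of the box. It stays where left; stiff, 0.08 N m: 2 to 3 N straight down on its middle folds it.
- flap_b (a joint): the other latch, just like flap_a and with the same angle, at the other side of the box; it is shut (0) from the start and stays so.
- flap_a_mid (a point): point on the middle of the upper face of flap a, 33 mm from its hinge axis along the flap; moves with the flap; 159 mm above the shelf when shut. Its x axis runs along the flap from the lip to the hinge, y along the hinge, z out of the upper face.
- flap_b_mid (a point): point on the middle of the upper face of flap b, 33 mm from its hinge axis along the flap; moves with the flap; 159 mm above the shelf when shut. Its x axis runs along the flap from the lip to the hinge, y along the hinge, z out of the upper face.
- latch_a: fixed hinge of the undone latch (flap_a), two black lugs on the lid's top, 48 mm in front of the toolbox's middle and 135 mm to its left or right; origin on the lid, axes as the toolbox's. The hinge axis runs along y, 6 mm above the origin (156 mm above the shelf).
- latch_b: fixed hinge of the shut latch (flap_b), two black lugs on the lid's top, 48 mm in front of the toolbox's middle and 135 mm to its left or right; origin on the lid, axes as the toolbox's. The hinge axis runs along y, 6 mm above the origin (156 mm above the shelf).
- jar: bystander, loose: glass jar with an aluminium twist cap, 76 mm across, 110 mm high; origin under its middle.
- shuttlecock_1: bystander, loose and light: feather shuttlecock standing on its feathers, cork up, 64 mm across, 83 mm high, to the side of the box (the jar is on the other side); origin under its middle.
- shuttlecock_2: bystander, the same kind of shuttlecock, standing in front of the box; origin under its middle.

How it is judged:
On the way, in this order (a step that is already met when the one before it is completed fails the run):
1. point at the standing flap from just above without touching or moving it, for 1.5 s (horizontal distance between the grasp point and flap_a_mid below 0.025 m and distance between the grasp point and flap_a_mid between 0.026 and 0.11 m and contact force between the fingers and anything else below 0.2 N and value of joint flap_a above 0.4 rad and distance of flap_a_mid from where it was at the start of the episode below 0.004 m), for 1.5 s.
2. press that flap down flat (value of joint flap_a below 0.08 rad and contact force between the fingers and flap_a above 0.2 N).
3. point at the shut flap from just above without touching it, for 1.5 s (horizontal distance between the grasp point and flap_a_mid below 0.025 m and distance between the grasp point and flap_a_mid between 0.026 and 0.11 m and contact force between the fingers and anything else below 0.2 N and value of joint each of flap_a, flap_b below 0.08 rad), for 1.5 s.
At the end, for the whole second after the job is handed in: Both flaps are flat (within 0.08 rad); the grasp point between the fingers, over the pressed flap's middle within 25 mm sideways and 26 to 110 mm from it, touching nothing; every bystander within 20 mm of where it stood (all of step 3 and distance of each of shuttlecock_1, shuttlecock_2, jar from where it was at the start of the episode below 0.02 m).
It fails at once if the other latch is touched or opened (contact force between any of the arm, the fingers and flap_b above 1 N or value of joint flap_b above 0.1 rad).
It fails at once if the undone flap is lifted further open (value of joint flap_a above 0.95 rad).
It fails at once if a bystander is shifted, tipped or lifted (distance of any of shuttlecock_1, shuttlecock_2, jar from where it was at the start of the episode above 0.02 m or angle between any of shuttlecock_1, shuttlecock_2, jar's own z axis and vertical above 0.3 rad).
It also fails if it takes over 35 s, if anything falls off the work surface, if the arm or the gripper's body presses on something with over 40 N, if the wrist force passes 120 N, or if a joint passes its speed limit or range.

## Working session

There is one attempt and no reset: what is moved stays moved. The work goes in short steps, Python scripts to look and compute and a tool call to move; the robot and the scene stay as the last step left them, time stands still between calls to the robot, and variables do not carry over. Pictures are saved under pics/ and viewed, about 8 in all and at most 12, crops included, and the job is handed in when it is done.

Besides the shell and the picture viewer there is one more tool, called after "Emit:" as a command line: name --pt "numbers of a row" for each row, then --argument value for the rest. play_rows: Moves the arm, as the interface text tells. Its arguments: {"type":"object","properties":{"plan":{"type":"array","items":{"type":"array","items":{"type":"number"}}}},"required":["plan"]}

```bash
mkdir -p pics; python3 - <<'E'
from workcell import *
import cv2, numpy as np
o=get_obs(); print(o['clock'],o['eef_pos'],o['tool_rot'],o['grip_width'])
ims=[]
for n in ('scene','top'):
    p=camera(n); ims.append(p['frame'])
    for t in ('toolbox','flap_a','latch_a','jar','shuttlecock_1'):
        print(n,t,'S',[(np.round(d['centre'],3).tolist(),round(d['confidence'],2)) for d in search_frame(t,p)[:3]],'P',[(np.round(d['centre'],3).tolist(),round(d['confidence'],2)) for d in pinpoint(t,p)[:3]])
    t='flap_a_mid'; print(n,t,[(np.round(d['centre'],3).tolist(),round(d['confidence'],2)) for d in pinpoint(t,p)[:3]])
    cv2.imwrite(f'pics/{n}0.png',p['frame'][:,:,::-1])
E
```

```text
0.0 [ 0.21033457 -0.45291382  0.23042042] [-0.6903061  -0.15322964  0.69062317 -0.15178209] 0.08544140692059295
scene toolbox S [([0.622, 0.095, 0.151], 0.87), ([0.544, 0.212, 0.158], 0.17)] P [([0.604, 0.068, -0.003], 0.68)]Traceback (most recent call last):
  File "<stdin>", line 8, in <module>
ValueError: it knows: flap_a_mid, flap_b_mid, jar, latch, shuttlecock, toolbox
```

```bash
cat > h.py <<'E'
from workcell import *
import cv2, numpy as np
def ask(f,t,p):
    try: return [(np.round(d['centre'],3).tolist(),round(d['confidence'],2)) for d in f(t,p)[:3]]
    except ValueError as e: return str(e)
E
python3 - <<'E'
from h import *
for n in ('scene','top'):
    p=camera(n)
    cv2.imwrite(f'pics/{n}0.png',p['frame'][:,:,::-1])
    for t in ('toolbox','latch','jar','shuttlecock','flap_a_mid','flap_b_mid'):
        print(n,t,'S',ask(search_frame,t,p),'P',ask(pinpoint,t,p))
E
```

```text
scene toolbox S [] P [([0.608, 0.068, -0.002], 0.87)]
scene latch S [([0.524, -0.056, 0.177], 0.97), ([0.545, 0.215, 0.16], 0.6)] P [([0.575, 0.206, 0.149], 0.77), ([0.543, -0.059, 0.148], 0.62)]
scene jar S [([0.506, -0.168, 0.106], 0.77)] P [([0.497, -0.177, -0.004], 0.61)]
scene shuttlecock S [([0.456, 0.061, 0.032], 0.89), ([0.558, 0.332, 0.033], 0.83), ([0.522, -0.056, 0.185], 0.36)] P [([0.554, 0.326, 0.0], 0.93), ([0.447, 0.048, 0.006], 0.69)]
scene flap_a_mid S [([0.524, -0.06, 0.178], 0.67)] P [([0.526, -0.06, 0.177], 0.56)]
scene flap_b_mid S [([0.538, 0.207, 0.162], 0.95)] P [([0.54, 0.207, 0.163], 0.81)]
top toolbox S [([0.613, 0.068, 0.149], 0.66)] P [([0.608, 0.068, 0.0], 0.72), ([0.505, -0.175, 0.002], 0.2)]
top latch S [([0.547, 0.206, 0.16], 0.94), ([0.526, -0.06, 0.175], 0.57), ([0.445, 0.048, 0.03], 0.36)] P [([0.548, -0.064, 0.147], 0.68), ([0.578, 0.205, 0.15], 0.65)]
top jar S [([0.547, 0.206, 0.159], 0.68), ([0.502, -0.161, 0.111], 0.58)] P []
top shuttlecock S [([0.548, 0.315, 0.031], 0.69), ([0.443, 0.05, 0.029], 0.69)] P [([0.444, 0.048, -0.001], 0.73), ([0.553, 0.321, 0.002], 0.6)]
top flap_a_mid S [([0.52, -0.057, 0.182], 0.62)] P [([0.524, -0.06, 0.177], 0.7)]
top flap_b_mid S [([0.536, 0.209, 0.16], 0.84)] P [([0.541, 0.212, 0.159], 0.73), ([0.554, 0.32, 0.0], 0.55)]
```

View pics/scene0.png

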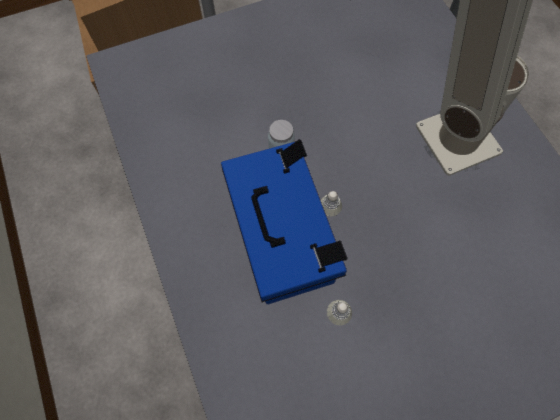

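View pics/top0.png

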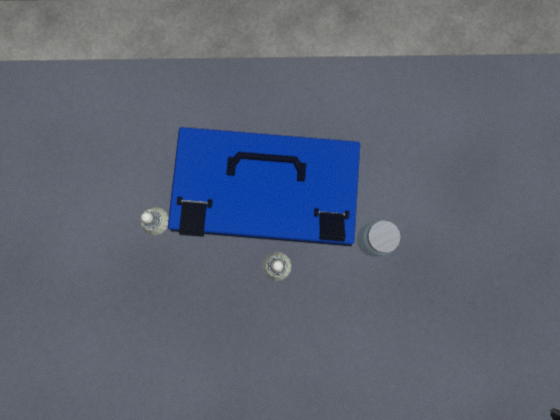

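The undone flap is the right-hand one (y≈-0.06, top picture (332,226)). It looks foreshortened, and its mid is at z≈0.177 against 0.160 for the other at (193,218). The jar is beside it at (383,237), and the shuttlecocks are at (277,265) and (152,220).

```bash
cat >> h.py <<'E'
from scipy.spatial.transform import Rotation as R
def delta(target):
    o=get_obs(); r=R.from_quat(o['tool_rot'])
    print('t',o['clock'],'pos',np.round(o['eef_pos'],4),'F',np.round(o['ft_force'],2),'w',round(o['grip_width'],4))
    print('axes (cols)\n',np.round(r.as_matrix(),3)); d=r.inv().apply(np.array(target)-o['eef_pos'])*1000
    print('tool shift mm',np.round(d,1)); return d
E
python3 - <<'E'
from h import *
delta([0.522,-0.059,0.240])
E
```

```text
t 1.5 pos [ 0.2106 -0.4535  0.2313] F [0.82 0.43 0.62] w 0.0856
axes (cols)
 [[ 0.     0.421 -0.907]
 [-0.    -0.907 -0.421]
 [-1.     0.    -0.   ]]
tool shift mm [  -8.7 -226.6 -448.6]
```

Emit:
play_rows --pt "-0.5 -11.3 -22.4 0 0 0 1" --pt "-0.5 -11.3 -22.4 0 0 0 1" --pt "-0.5 -11.3 -22.4 0 0 0 1" --pt "-0.5 -11.3 -22.4 0 0 0 1" --pt "-0.5 -11.3 -22.4 0 0 0 1" --pt "-0.5 -11.3 -22.4 0 0 0 1" --pt "-0.5 -11.3 -22.4 0 0 0 1" --pt "-0.5 -11.3 -22.4 0 0 0 1" --pt "-0.5 -11.3 -22.4 0 0 0 1" --pt "-0.5 -11.3 -22.4 0 0 0 1" --pt "-0.5 -11.3 -22.4 0 0 0 1" --pt "-0.5 -11.3 -22.4 0 0 0 1" --pt "-0.5 -11.3 -22.4 0 0 0 1" --pt "-0.5 -11.3 -22.4 0 0 0 1" --pt "-0.5 -11.3 -22.4 0 0 0 1" --pt "-0.5 -11.3 -22.4 0 0 0 1" --pt "-0.5 -11.3 -22.4 0 0 0 1" --pt "-0.5 -11.3 -22.4 0 0 0 1" --pt "0 -11.3 -22.4 0 0 0 1" --pt "0 -11.3 -22.4 0 0 0 1"

```text
clock: 3.17
eef_pos: [0.5224, -0.0587, 0.2404]
tool_rot: [0.691, 0.153, -0.69, 0.153]
ft_force: [0.5, 0.2, 0.1]
grip_width: 0.0002
```

```bash
python3 - <<'E'
from h import *
ims=[]
for n in ('wrist','scene'):
    p=camera(n)
    for t in ('flap_a_mid','flap_b_mid','latch'): print(n,t,ask(pinpoint,t,p))
    ims.append(p['frame'])
cv2.imwrite('pics/c1.png',cv2.resize(np.hstack(ims),(800,300))[:,:,::-1])
delta([0.522,-0.059,0.240])
E
```

```text
wrist flap_a_mid [([0.52, -0.061, 0.183], 0.73)]
wrist flap_b_mid []
wrist latch []
scene flap_a_mid [([0.528, -0.058, 0.179], 0.74), ([0.574, 0.206, 0.149], 0.52)]
scene flap_b_mid [([0.542, 0.207, 0.161], 0.7)]
scene latch [([0.573, 0.208, 0.15], 0.92), ([0.547, -0.059, 0.148], 0.61), ([0.606, 0.068, -0.002], 0.58)]
t 3.5667 pos [ 0.5211 -0.0607  0.2404] F [ 0.08 -0.66 -0.38] w -0.0
axes (cols)
 [[-0.     0.42  -0.908]
 [-0.    -0.908 -0.42 ]
 [-1.     0.     0.   ]]
tool shift mm [ 0.4 -1.2 -1.5]
```

View pics/c1.png

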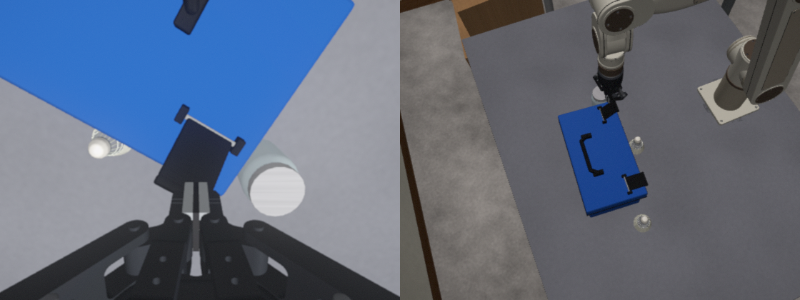

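The wrist half shows the shut fingertips (195,190) over the standing flap (197,155), clear of the lugs and the jar. The estimates agree, so I hold here for the first pointing.

Emit:
play_rows --pt "0 0 0 0 0 0 1" --pt "0 0 0 0 0 0 1" --pt "0 0 0 0 0 0 1" --pt "0 0 0 0 0 0 1" --pt "0 0 0 0 0 0 1" --pt "0 0 0 0 0 0 1" --pt "0 0 0 0 0 0 1" --pt "0 0 0 0 0 0 1" --pt "0 0 0 0 0 0 1" --pt "0 0 0 0 0 0 1" --pt "0 0 0 0 0 0 1" --pt "0 0 0 0 0 0 1" --pt "0 0 0 0 0 0 1" --pt "0 0 0 0 0 0 1" --pt "0 0 0 0 0 0 1" --pt "0 0 0 0 0 0 1" --pt "0 0 0 0 0 0 1" --pt "0 0 0 0 0 0 1" --pt "0 0 0 0 0 0 1" --pt "0 0 0 0 0 0 1"

```text
clock: 5.23
eef_pos: [0.5217, -0.0598, 0.2403]
tool_rot: [0.69, 0.153, -0.69, 0.153]
ft_force: [0.1, 0.1, 1.2]
grip_width: 0.0002
```

Emit:
play_rows --pt "0 0 0 0 0 0 1" --pt "0 0 0 0 0 0 1" --pt "0 0 0 0 0 0 1" --pt "0 0 0 0 0 0 1" --pt "0 0 0 0 0 0 1" --pt "0 0 0 0 0 0 1"

```text
clock: 5.73
eef_pos: [0.5217, -0.0598, 0.2403]
tool_rot: [0.69, 0.153, -0.69, 0.153]
ft_force: [0.2, -0.1, -0.2]
grip_width: -0.0002
```

```bash
python3 - <<'E'
from h import *
delta([0.512,-0.058,0.240])
E
```

```text
t 5.7333 pos [ 0.5217 -0.0598  0.2403] F [ 0.2  -0.07 -0.24] w -0.0002
axes (cols)
 [[ 0.     0.421 -0.907]
 [ 0.    -0.907 -0.421]
 [-1.     0.    -0.   ]]
tool shift mm [ 0.3 -5.7  8.1]
```

Emit:
play_rows --pt "0 -2.8 4 0 0 0 1" --pt "0 -2.8 4 0 0 0 1" --pt "8 0 0 0 0 0 1" --pt "8 0 0 0 0 0 1" --pt "8 0 0 0 0 0 1" --pt "8 0 0 0 0 0 1" --pt "6 0 0 0 0 0 1" --pt "6 0 0 0 0 0 1" --pt "6 0 0 0 0 0 1" --pt "6 0 0 0 0 0 1" --pt "6 0 0 0 0 0 1" --pt "6 0 0 0 0 0 1" --pt "4 0 0 0 0 0 1" --pt "2 0 0 0 0 0 1" --pt "2 0 0 0 0 0 1" --pt "2 0 0 0 0 0 1" --pt "1 0 0 0 0 0 1" --pt "0 0 0 0 0 0 1" --pt "0 0 0 0 0 0 1"

```text
clock: 7.32
eef_pos: [0.5124, -0.0581, 0.1612]
tool_rot: [0.691, 0.152, -0.69, 0.153]
ft_force: [0.3, -0.7, -0.0]
grip_width: 0.0
```

Emit:
play_rows --pt "1 0 0 0 0 0 1" --pt "1 0 0 0 0 0 1" --pt "0 0 0 0 0 0 1"

```text
clock: 7.57
eef_pos: [0.5123, -0.0581, 0.1593]
tool_rot: [0.691, 0.152, -0.69, 0.153]
ft_force: [0.0, -0.2, 1.4]
grip_width: 0.0002
```

```bash
python3 - <<'E'
from h import *
ims=[]
for n in ('wrist','scene'):
    p=camera(n)
    for t in ('flap_a_mid','flap_b_mid','latch'): print(n,t,ask(pinpoint,t,p))
    ims.append(p['frame'])
cv2.imwrite('pics/c2.png',cv2.resize(np.hstack(ims),(800,300))[:,:,::-1])
delta([0.512,-0.058,0.240])
E
```

```text
wrist flap_a_mid []
wrist flap_b_mid []
wrist latch [([0.545, -0.065, 0.143], 0.65)]
scene flap_a_mid [([0.517, -0.057, 0.157], 0.83)]
scene flap_b_mid [([0.54, 0.207, 0.16], 0.76)]
scene latch [([0.576, 0.206, 0.15], 0.73), ([0.544, -0.06, 0.149], 0.64)]
t 7.9667 pos [ 0.5122 -0.0581  0.1593] F [0.58 0.38 0.32] w -0.0002
axes (cols)
 [[ 0.     0.421 -0.907]
 [-0.    -0.907 -0.421]
 [-1.     0.    -0.   ]]
tool shift mm [-80.7  -0.2   0.2]
```

View pics/c2.png

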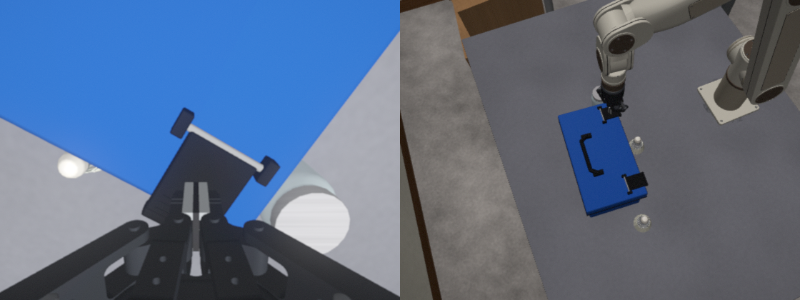

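The flap is nearly flat under the tips (197,185), but there is little force yet. I press a bit further until the stop gives a clear reaction.

Emit:
play_rows --pt "1 0 0 0 0 0 1" --pt "1 0 0 0 0 0 1" --pt "0 0 0 0 0 0 1" --pt "0 0 0 0 0 0 1"

```text
clock: 8.3
eef_pos: [0.5123, -0.0581, 0.1589]
tool_rot: [0.691, 0.152, -0.69, 0.153]
ft_force: [-3.0, 0.2, 9.0]
grip_width: 0.0003
```

Emit:
play_rows --pt "-3 0 0 0 0 0 1" --pt "-6 0 0 0 0 0 1" --pt "-8 0 0 0 0 0 1" --pt "-8 0 0 0 0 0 1" --pt "-8 0 0 0 0 0 1" --pt "-8 0 0 0 0 0 1" --pt "-6 0 0 0 0 0 1" --pt "0 0 0 0 0 0 1" --pt "0 0 0 0 0 0 1" --pt "0 0 0 0 0 0 1"

```text
clock: 9.13
eef_pos: [0.5119, -0.0581, 0.2041]
tool_rot: [-0.69, -0.153, 0.691, -0.152]
ft_force: [0.3, -0.5, 0.1]
grip_width: 0.0002
```

```bash
python3 - <<'E'
from h import *
ims=[]
for n in ('wrist','scene','top'):
    p=camera(n)
    for t in ('flap_a_mid','latch','jar','shuttlecock'): print(n,t,ask(pinpoint,t,p))
    ims.append(p['frame'])
    if n=='wrist':  # lid-height map of the flap around its middle
        v,u=np.mgrid[0:420,0:560]; d=p['depth']
        c=np.stack([(u-p['cx'])/p['fx']*d,-(v-p['cy'])/p['fy']*d,-d,np.ones_like(d)],-1)
        w=c@np.linalg.inv(p['camera_from_world']).T
        f=p['frame'].astype(int)
        a=np.array([-.993,.115]); q=w[...,:2]-[.546,-.061]
        s=q@a; l=q@np.array([.115,.993])
        for s0 in (.015,.025,.035,.045,.055,.063):
            m=(abs(s-s0)<.004)&(abs(abs(l)-.016)<.006)&(d>0)&(w[...,2]<.185)
            print(s0,m.sum(),np.round(np.median(w[m][:,2]),4) if m.any() else None)
cv2.imwrite('pics/c3.png',cv2.resize(np.hstack(ims[:2]),(800,300))[:,:,::-1])
delta([0.514,-0.057,0.203])
E
```

```text
wrist flap_a_mid [([0.51, -0.057, 0.162], 0.7)]
wrist latch [([0.548, -0.063, 0.147], 0.95)]
wrist jar [([0.5, -0.18, -0.002], 0.91), ([0.45, 0.05, -0.002], 0.61)]
wrist shuttlecock [([0.449, 0.05, -0.003], 0.8)]
0.015 599 0.1598
0.025 572 0.1598
0.035 542 0.1599
0.045 348 0.1599
0.055 253 0.1599
0.063 178 0.1597
scene flap_a_mid [([0.518, -0.057, 0.158], 0.81), ([0.449, 0.049, 0.004], 0.3)]
scene latch [([0.546, -0.055, 0.148], 0.79), ([0.575, 0.21, 0.15], 0.62)]
scene jar [([0.499, -0.178, 0.0], 0.78), ([0.557, 0.326, 0.002], 0.73), ([0.544, -0.061, 0.149], 0.68)]
scene shuttlecock [([0.449, 0.049, 0.003], 0.84), ([0.555, 0.324, 0.006], 0.81)]
top flap_a_mid [([0.514, -0.058, 0.157], 0.68)]
top latch [([0.575, 0.205, 0.15], 0.73), ([0.549, -0.063, 0.147], 0.72)]
top jar [([0.607, 0.069, 0.001], 0.48)]
top shuttlecock [([0.444, 0.049, -0.005], 0.87), ([0.554, 0.321, -0.002], 0.65)]
t 9.8833 pos [ 0.5121 -0.0581  0.2043] F [-0.1   0.    0.07] w 0.0001
axes (cols)
 [[-0.     0.421 -0.907]
 [ 0.    -0.907 -0.421]
 [-1.    -0.    -0.   ]]
tool shift mm [ 1.3 -0.2 -2.2]
```

View pics/c3.png

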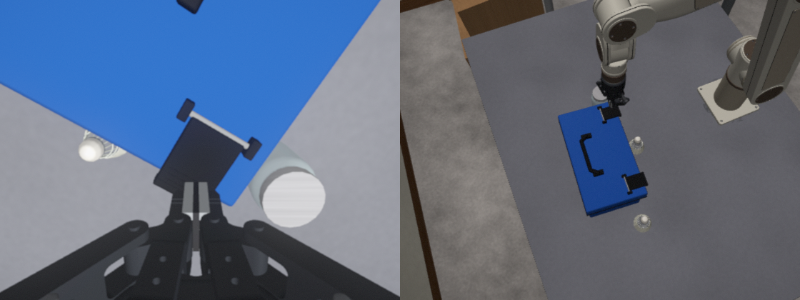

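The depth map puts the flap face level at 0.160 m from hinge to lip, so it is flat. The fingertips hang about 45 mm above its middle, and nothing around the box has moved. I hold again here.

Emit:
play_rows --pt "0 0 0 0 0 0 1" --pt "0 0 0 0 0 0 1" --pt "0 0 0 0 0 0 1" --pt "0 0 0 0 0 0 1" --pt "0 0 0 0 0 0 1" --pt "0 0 0 0 0 0 1" --pt "0 0 0 0 0 0 1" --pt "0 0 0 0 0 0 1" --pt "0 0 0 0 0 0 1" --pt "0 0 0 0 0 0 1" --pt "0 0 0 0 0 0 1" --pt "0 0 0 0 0 0 1" --pt "0 0 0 0 0 0 1" --pt "0 0 0 0 0 0 1" --pt "0 0 0 0 0 0 1" --pt "0 0 0 0 0 0 1" --pt "0 0 0 0 0 0 1" --pt "0 0 0 0 0 0 1" --pt "0 0 0 0 0 0 1" --pt "0 0 0 0 0 0 1"

```text
clock: 11.55
eef_pos: [0.5121, -0.0581, 0.2043]
tool_rot: [-0.69, -0.153, 0.69, -0.153]
ft_force: [-0.4, 0.5, 0.9]
grip_width: -0.0002
```

Emit:
play_rows --pt "0 0 0 0 0 0 1" --pt "0 0 0 0 0 0 1" --pt "0 0 0 0 0 0 1" --pt "0 0 0 0 0 0 1" --pt "0 0 0 0 0 0 1" --pt "0 0 0 0 0 0 1" --pt "0 0 0 0 0 0 1" --pt "0 0 0 0 0 0 1"

```text
clock: 12.22
eef_pos: [0.5121, -0.0581, 0.2043]
tool_rot: [0.69, 0.153, -0.69, 0.153]
ft_force: [0.5, 0.1, 0.6]
grip_width: -0.0
```

```bash
python3 - <<'E'
from h import *
delta([0.514,-0.057,0.203]); print(job_done())
E
```

```text
t 12.2167 pos [ 0.5121 -0.0581  0.2043] F [0.55 0.11 0.57] w -0.0
axes (cols)
 [[ 0.     0.421 -0.907]
 [-0.    -0.907 -0.421]
 [-1.     0.    -0.   ]]
tool shift mm [ 1.3 -0.2 -2.2]
the job is handed in; nothing more can be done
None
```

The undone latch was the one on the robot's right, next to the jar, and it is now pressed flat. I pointed at it with the fingers shut for about 2.5 s, pressed until it met a firm stop (9 N), then pointed again for about 3 s. I handed the job in at 12.2 s while still pointing.

- **Flap:** after pressing, its upper face measured level at 0.160 m from hinge to lip.
- **Pointing:** at the end the fingertips were about 45 mm above the flap and 2 mm sideways from its middle. The wrist force was within sensor noise, so nothing was being touched.
- **Surroundings:** the last images put the jar, both shuttlecocks and the other latch where they stood, within the networks' few millimetres of error.
- **Disagreement:** the top camera gave two stray detections, reporting the jar at the other latch before the move and at the box's middle after it. The other views placed it correctly, so I ignored these.

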